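# Unstack the canning kit onto its jars and the lazy susan

## Robot

A 7-joint arm with a two-finger parallel gripper is mounted at the origin on the work surface. World frame = base frame: x ahead of the robot, y to its left, z up, the work surface at z = 0. Lengths are in m, angles in rad, forces in N, time in s.
With the tool pointing down it reaches from about 0.425 to 0.875 m from the base axis. Payload 4.7 kg.
Tool frame: the origin (TCP) lies midway between the tips of the shut fingers; the grasp point (between the pads) lies 19 mm behind it (ctrl.grip_point_offset is the distance from the TCP to the grasp point, in m); z points along the fingers, y is the line along which they close (so a half turn about z gives the same grasp; the last joint's range is limited). The gripper opens to 87 mm and grips with 3 to 60 N. Pads are 19 mm wide; open, the fingers measure 117 mm over their backs; the gripper's body (75 mm by 190 mm) begins 51 mm behind the grasp point.
Start: joints at [-1.305, 0.321, -0.07, 1.45, 0.023, 1.371, -0.057], TCP at [0.162, 0.63, 0.223] pointing down, gripper open.
Joint ranges: [-2.86, 2.86], [-0.3, 2.09], [-1.38, 1.24], [0.06, 2.45], [-1.56, 4.7], [0.09, 2.05], [-2.69, 2.69]. Speed limits (rad/s): [2.57, 2.57, 3.14, 3.14, 3.14, 3.14, 3.14].

## Interface

Orientations are given as a rotation vector (axis times angle).
In Python, from bench import ctrl gives the robot as it stands.
- The arm moves only by the tool move_arm, never from a script. Its argument "increments" is text: rows parted by semicolons, each of 7 numbers parted by spaces: the shift along the world's x, y, z in mm, then the turn, a rotation vector about the world's x, y, z in degrees, then the closure in counts, from 0 (fully open) to 255 (shut). A call has exactly 8 rows; each row shifts and turns the commanded pose from where the row before left it; what a row does not reach is not made up. A row lasts 1/12 s, in which the tool goes at most 41.7 mm and 7.16 degrees, less where a joint would pass 70% of its speed; a pose out of reach is approached as far as the arm can. A call with a gripper value outside its range is refused whole. The fingers move at their own pace and stop on an object; "grip_force" is the grip in N (left out, the last holds). Time passes only in rows, so rows that do not move let the fingers close, or fill a call up. It gives the time, the measured TCP pose, the force, the opening and the grip force at its end, in the units of the state.
- ctrl.get_state(): the state, without advancing time (a new reading comes with each control period).
- ctrl.get_image(name): name is "scene" or "side" or "wrist"; returns a dict with "frame" (400x640x3 uint8, red, green, blue), "depth" (400x640 float32, m along the optical axis (not along the pixel's ray), 0 where there is no reading), "fx", "fy", "cx", "cy" (pixels), "position" and "orientation" of the camera in the world. Camera axes: x right, y down, z forward; pixel columns grow to the right and rows downward; lengths in m; the calibration is good to about 2 mm. The wrist camera is an equidistant fisheye: a pixel r from the principal point sees the ray r / f radians off the axis. A picture is of the moment at which its call begins.
- ctrl.close_job(): hands the job in; it is judged then, once.
Trained networks look in a picture, given as the dict that the camera call returned (one of the last four; its "shot" number tells which), for a name from the list of things; names that differ only in an ending like _2 or _b are one class to them, and where a whole thing is asked for, a point or a joint stands for the part that bears it (a point fixed in the world has none). Each returns a list of dicts, best first, with "score" (0 to 1); they miss things now and then, are a little off and sometimes report something else, mostly with a low value. They report only what shows in the picture. A call takes as long as a camera call. They do not tell look-alikes from the thing itself.
- ctrl.find_in(target, picture): "centre" ([x, y, z] in m, in world coordinates, good to about 4 mm: the middle of the surface that is visible of it).
- ctrl.silhouettes(target, picture): "region" (400x640 bool, what is visible of it).
The state is a dict: "time": time; "joint_positions": joint angles; "qd": joint speeds; "joint_torque": joint torques, N m; "position": TCP position; "tool_rot": TCP orientation; "ft_force": force on the tool from outside, world axes, zero at the start; "torque": the same for the moment, N m; "grip_width": opening from 0.0 (shut) to 1.0 (fully open); "grip_force": force on a finger pad.
Only numpy, scipy, OpenCV 4.12 (cv2) and the standard library are available. Lean on these libraries where they do the work, as an engineer would, in place of code of your own. Each camera call takes 0.05 s, during which the arm holds its last target. There are 200 camera calls.

## Task

The washed canning kit is stacked on the windowsill: take it apart from the top down, carrying each piece straight to its own place before you touch the next. Stand the funnel, still mouth down, on the blue spot of the turntable; put the small white lid on the amber jar and the wide gold lid on the green jar, each sitting level and right down over the neck; then lay the red jar gripper flat on the red frame on the turntable, lined up with it lengthwise. Set things down gently: the turntable spins freely and must not be turned, and the jars must stay standing where they are.

Things in the scene. Friction and masses are not known exactly. Their poses are not given: they have to be found in the camera images.
- funnel_mid (a point): Small stainless-steel funnel standing mouth down at the top of the stack: a cone 42 mm across at the foot narrowing to 15 mm at 30 mm up, then a straight spout 15 to 12 mm thick up to 62 mm, where it ends; 35 g. Grasp it by the spout. The point is on its axis half-way up, 31 mm above its foot; z points up the spout.
- small_lid_mid (a point): Small aluminium screw lid, white-lacquered with a bare metal knurled edge, a flat-topped cap 53 mm across and 16 mm high, open side down, lying on the wide lid under the funnel; 22 g. Inside it is 49 mm across and 13 mm deep. The point is its centre, 8 mm above its lower edge; z points up.
- wide_lid_mid (a point): Wide aluminium screw lid, gold-lacquered, a flat-topped cap 66 mm across and 16 mm high with a knurled edge, open side down, lying on the red jar gripper under the small lid; 30 g. Inside it is 62 mm across and 13 mm deep. The point is its centre, 8 mm above its lower edge; z points up.
- grip_pad_mid (a point): Hard red silicone jar gripper, a stiff flat pad 120 x 62 x 18 mm with black ribs across its ends, the bottom of the stack, lying on the tiles; 110 g. The point is its centre, 9 mm above its underside; x runs along its 120 mm length, y across its 62 mm width, z up; either way round along x is the same.
- amber_jar_mouth (a point): Mouth of the small amber glass jar that stands open on the tiles: jar 85 mm high, 62 mm across the body, 260 g; neck 42 mm across and 22 mm long, tapering to 34 mm over its top 8 mm. The point is the centre of the mouth at the very top of the neck; a lid that is fully on has its centre 5 mm below this point. z points up.
- green_jar_mouth (a point): Mouth of the larger green glass jar that stands open on the tiles: jar 105 mm high, 76 mm across the body, 360 g; neck 55 mm across and 22 mm long, tapering to 47 mm over its top 8 mm. The point is the centre of the mouth at the very top of the neck; a lid that is fully on has its centre 5 mm below this point. z points up.
- blue_spot: Blue round spot, 52 mm across, flat on the turntable, 62 mm from the turntable's axis. Origin at its centre on the top face of the turntable, 28 mm above the tiles; z up.
- red_frame: Red rectangular outline, 128 x 70 mm, flat on the turntable opposite the blue spot, its centre 55 mm from the turntable's axis. Origin at its centre on the top face of the turntable, 28 mm above the tiles; x runs along its 128 mm length (either way is the same), y across, z up.
- susan (a joint): Angle (rad) of the pale plywood turntable (lazy susan), a disc 230 mm across whose top is 28 mm above the tiles; it is on a fixed foot and turns freely about its upright axis with very little friction. It carries the blue spot and the red frame; it must stay at the angle at which it starts.
Things that resemble listed ones, but are neither listed nor needed, are in the scene too. Leave any purple look-alike of the part that bears funnel_mid alone. Leave any purple look-alike of the part that bears small_lid_mid alone.

How it is judged:
On the way, in this order (a step that is already met when the one before it is completed fails the run):
1. the funnel stands mouth down on the blue spot, let go, while the small lid still lies on the wide lid (horizontal distance between funnel_mid and blue_spot below 0.012 m and z of funnel_mid in the frame of blue_spot between 0.028 and 0.034 m and angle between funnel_mid's own z axis and vertical below 0.12 rad and contact force between the fingers and funnel below 0.05 N and linear speed of funnel below 0.03 m/s and horizontal distance between small_lid_mid and wide_lid_mid below 0.02 m and horizontal distance between wide_lid_mid and grip_pad_mid below 0.02 m and height (world z) of small_lid_mid above 0.035 m), for 0.2 s.
2. the small lid is on the amber jar, let go, while the wide lid still lies on the jar gripper (horizontal distance between small_lid_mid and amber_jar_mouth below 0.008 m and z of small_lid_mid in the frame of amber_jar_mouth between -0.008 and -0.002 m and angle between small_lid_mid's own z axis and vertical below 0.1 rad and contact force between the fingers and small_lid below 0.05 N and linear speed of small_lid below 0.03 m/s and horizontal distance between wide_lid_mid and grip_pad_mid below 0.02 m), for 0.2 s.
3. the wide lid is on the green jar, let go (horizontal distance between wide_lid_mid and green_jar_mouth below 0.008 m and z of wide_lid_mid in the frame of green_jar_mouth between -0.008 and -0.002 m and angle between wide_lid_mid's own z axis and vertical below 0.1 rad and contact force between the fingers and wide_lid below 0.05 N and linear speed of wide_lid below 0.03 m/s), for 0.2 s.
4. the red jar gripper lies on the red frame, let go (horizontal distance between grip_pad_mid and red_frame below 0.012 m and angle between the x axis of grip_pad_mid and the x axis of red_frame, either way round below 0.17 rad and z of grip_pad_mid in the frame of red_frame between 0.006 and 0.012 m and angle between grip_pad_mid's own z axis and vertical below 0.1 rad and contact force between the fingers and grip_pad below 0.05 N and linear speed of grip_pad below 0.03 m/s), for 0.2 s.
At the end, for the whole second after the job is handed in: All released, at rest: funnel mouth down within 12 mm of the blue spot; each lid level on its jar, centre 2-8 mm below the mouth and within 8 mm of its axis; jar gripper flat within 12 mm and 0.17 rad of the red frame; jar mouths moved under 30 mm; turntable still (horizontal distance between funnel_mid and blue_spot below 0.012 m and z of funnel_mid in the frame of blue_spot between 0.028 and 0.034 m and angle between funnel_mid's own z axis and vertical below 0.12 rad and horizontal distance between small_lid_mid and amber_jar_mouth below 0.008 m and z of small_lid_mid in the frame of amber_jar_mouth between -0.008 and -0.002 m and angle between each of small_lid_mid, wide_lid_mid, grip_pad_mid's own z axis and vertical below 0.1 rad and horizontal distance between wide_lid_mid and green_jar_mouth below 0.008 m and z of wide_lid_mid in the frame of green_jar_mouth between -0.008 and -0.002 m and horizontal distance between grip_pad_mid and red_frame below 0.012 m and angle between the x axis of grip_pad_mid and the x axis of red_frame, either way round below 0.17 rad and z of grip_pad_mid in the frame of red_frame between 0.006 and 0.012 m and linear speed of each of funnel, small_lid, wide_lid, grip_pad below 0.02 m/s and velocity of joint susan between -0.05 and 0.05 rad/s and distance of each of amber_jar_mouth, green_jar_mouth from where it was at the start of the episode below 0.03 m); the robot touches nothing.
It fails at once if the turntable is turned by more than about 10 degrees (a mark moves more than 10 mm) (distance of red_frame from where it was at the start of the episode above 0.01 m or distance of blue_spot from where it was at the start of the episode above 0.011 m).
It fails at once if a jar is pushed more than 30 mm or tipped (distance of any of amber_jar_mouth, green_jar_mouth from where it was at the start of the episode above 0.03 m or angle between any of amber_jar_mouth, green_jar_mouth's own z axis and vertical above 0.4 rad).
It also fails if it takes over 131 s, if anything falls off the work surface, if the arm or the gripper's body presses on something with over 40 N, if the wrist force passes 120 N, or if a joint passes its speed limit or range.

## Working session

There is one attempt and no reset: what is moved stays moved. The work goes in short steps, Python scripts to look and compute and a tool call to move; the robot and the scene stay as the last step left them, time stands still between calls to the robot, and variables do not carry over. Pictures are saved under pics/ and viewed, at most 14 in all, crops included, and the job is handed in when it is done.

Besides the shell and the picture viewer there is one more tool, called after "Call:" as a command line: name --argument value ..., lists and objects as JSON in quotes. move_arm: Moves the arm, as the interface text tells. Its arguments: {"type":"object","properties":{"increments":{"type":"string"},"grip_force":{"type":"number"}},"required":["increments"]}

```bash
mkdir -p pics; ls; cat > h.py <<'E'
import numpy as np, cv2
from scipy.spatial.transform import Rotation as R
from bench import ctrl
def save(im,n,crop=None):
    f=im["frame"][:,:,::-1]
    if crop: f=f[crop[1]:crop[3],crop[0]:crop[2]]
    cv2.imwrite("pics/"+n,f)
def cloud(im):
    d=im["depth"];v,u=np.indices(d.shape)
    P=np.stack([(u-im["cx"])/im["fx"]*d,(v-im["cy"])/im["fy"]*d,d],-1)
    o=np.array(im["orientation"],float)
    M=R.from_rotvec(o).as_matrix() if o.size==3 else (o if o.shape==(3,3) else R.from_quat(o).as_matrix())
    W=P@M.T+np.array(im["position"]); W[d<=0]=np.nan
    return W
E
python3 - <<'E'
from h import *
print(ctrl.get_state())
for c in ("scene","side"):
    im=ctrl.get_image(c); save(im,c+"0.png"); print(c,im["position"],im["orientation"],im["fx"])
    W=cloud(im)
    for t in ["funnel_mid","small_lid_mid","wide_lid_mid","grip_pad_mid","amber_jar_mouth","green_jar_mouth","blue_spot","red_frame","susan"]:
        print(t,[(np.round(r["centre"],3).tolist(),round(r["score"],2)) for r in ctrl.find_in(t,im)][:4])
E
```

```text
pics
{'time': 0.0, 'joint_positions': array([-1.3049419 ,  0.32181136, -0.07007242,  1.45168222,  0.02259406,
        1.37080601, -0.05692208]), 'qd': array([ 3.83455413e-04,  7.96724615e-05, -1.04117592e-03, -9.47969567e-04,
       -2.13843721e-03, -1.73703170e-03,  4.98767069e-04]), 'joint_torque': array([-7.99291070e-05, -4.91314030e+01, -4.03922265e-01, -3.12512076e+01,
       -6.39229151e-02,  4.41275525e-02,  1.57086552e-04]), 'position': array([0.16183169, 0.62895252, 0.22146536]), 'tool_rot': array([-3.94399760e-01, -3.11659114e+00,  3.00769059e-03]), 'ft_force': array([-0.43177799, -0.05730238,  0.55632215]), 'torque': array([-0.0384881 ,  0.00542232,  0.01625457]), 'grip_force': 0.0, 'grip_width': 1.004127951609126}
scene [ 0.98825092 -0.16752682  0.87805034] [-2.24505347 -1.48632149  0.40614105] 389.6905910738307
funnel_mid [([0.456, -0.12, 0.018], 0.61), ([0.57, -0.141, 0.072], 0.55)]
small_lid_mid [([0.662, -0.219, 0.015], 0.67), ([0.58, -0.139, 0.051], 0.66)]
wide_lid_mid [([0.593, -0.134, 0.041], 0.6)]
grip_pad_mid [([0.578, -0.146, 0.018], 0.67)]
amber_jar_mouth [([0.
[... 176 characters left out ...]
28], 0.6), ([0.503, -0.34, 0.072], 0.5)]
susan [([0.588, 0.105, 0.028], 0.89)]
side [ 0.09759903 -0.61597728  0.60784339] [-2.0703279   0.6538205  -0.38948237] 384.4834797328981
funnel_mid [([0.558, -0.149, 0.069], 0.68), ([0.445, -0.126, 0.014], 0.54)]
small_lid_mid [([0.651, -0.224, 0.018], 0.79), ([0.555, -0.159, 0.048], 0.63)]
wide_lid_mid [([0.549, -0.161, 0.03], 0.73)]
grip_pad_mid [([0.551, -0.175, 0.017], 0.92)]
amber_jar_mouth [([0.493, 0.321, 0.048], 0.91)]
green_jar_mouth [([0.462, -0.356, 0.071], 0.55)]
blue_spot [([0.563, 0.092, 0.03], 0.62), ([0.618, 0.153, 0.028], 0.61)]
red_frame [([0.531, 0.067, 0.028], 0.55)]
susan [([0.562, 0.093, 0.03], 0.83), ([0.56, -0.15, 0.063], 0.4)]
```

View pics/scene0.png

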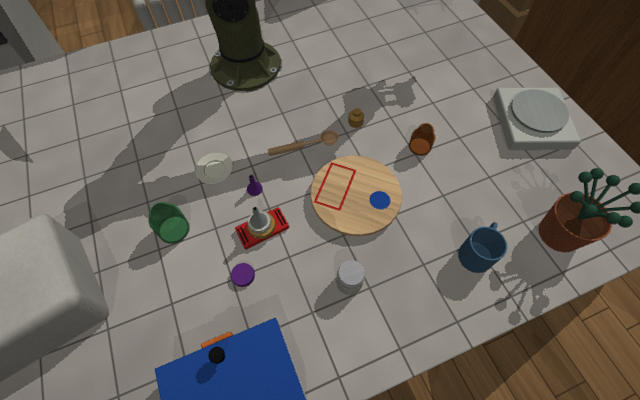

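View pics/side0.png

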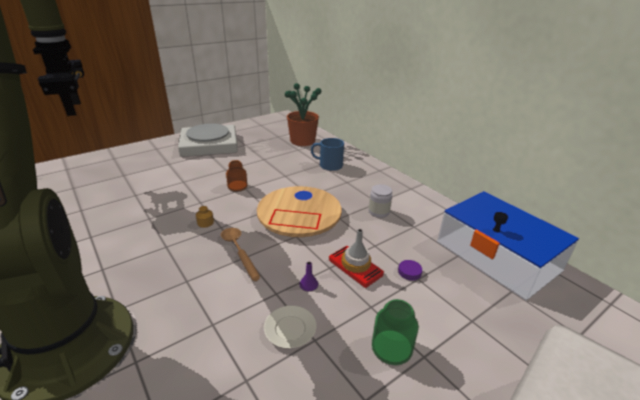

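The scene view shows the stack at (260,225), the turntable at (356,195), the green jar at (168,222) and the amber jar at (422,138). The purple look-alikes are at (254,186) and (242,275). The side view agrees: stack (357,255), green jar (395,330), amber jar (236,175). Next I'll measure geometry from the depth clouds.

```bash
cat >> h.py <<'E'
def circ(p):
    A=np.c_[2*p,np.ones(len(p))];s=np.linalg.lstsq(A,(p**2).sum(1),rcond=None)[0]
    return s[:2],np.sqrt(s[2]+s[:2]@s[:2])
E
python3 - <<'E'
from h import *
for c in ("scene","side"):
    im=ctrl.get_image(c); W=cloud(im); F=im["frame"].astype(int); r,g,b=F[...,0],F[...,1],F[...,2]
    z=W[...,2]
    print(c)
    T=(abs(W[...,0]-.55)<.25)&(abs(W[...,1])<.2)
    print("floor z",np.nanmedian(z[T&(z<.012)]))
    # turntable
    m=(np.hypot(W[...,0]-.57,W[...,1]-.105)<.15)&(abs(z-.028)<.006)
    p=W[m][:,:2].astype(np.float32); print("susan",cv2.minEnclosingCircle(p),len(p), np.median(z[m]))
    mb=m&(b>1.5*r)&(b>60); p=W[mb]; print("blue",cv2.minEnclosingCircle(p[:,:2].astype(np.float32)),p.mean(0),len(p))
    mr=m&(r>2*g)&(r>80); p=W[mr]; print("red",cv2.minAreaRect((p[:,:2]*1000).astype(np.float32)),len(p))
    near=np.hypot(W[...,0]-.56,W[...,1]+.15)<.1
    mp=near&(r>2*g)&(r>80)&(b<.6*r)&(abs(z-.018)<.005); p=W[mp]; print("pad",cv2.minAreaRect((p[:,:2]*1000).astype(np.float32)),len(p),np.median(p[:,2]))
    near=np.hypot(W[...,0]-.565,W[...,1]+.145)<.05
    for lo,hi in [(.022,.031),(.0325,.0355),(.038,.047),(.0485,.0515),(.055,.07),(.07,.08),(.08,.095),(.095,.105),(.105,.118)]:
        p=W[near&(z>lo)&(z<hi)]
        if len(p)>4: print("stack",lo,len(p),np.round([*circ(p[:,:2])[0],circ(p[:,:2])[1]],4),p[:,:2].mean(0).round(4))
    for n,x,y in (("amber",.5,.325),("green",.485,-.347)):
        near=np.hypot(W[...,0]-x,W[...,1]-y)<.06
        for lo in np.arange(.005,.115,.01):
            p=W[near&(z>lo)&(z<lo+.01)]
            if len(p)>8: c_,R_=circ(p[:,:2]); print(n,lo.round(3),len(p),c_.round(4),R_.round(4),p[:,:2].min(0).round(3),p[:,:2].max(0).round(3))
E
```

```text
scene
floor z 0.0007413950298733041
susan ((0.5745405554771423, 0.11044497787952423), 0.11500725150108337) 5704 0.02881985455844205
blue ((0.6157142519950867, 0.15521390736103058), 0.025929486379027367) [0.61645534 0.15460476 0.02925433] 286
red ((534.5869140625, 70.64173889160156), (69.44361114501953, 129.83485412597656), 46.05162811279297) 255
pad ((564.6829223632812, -138.51333618164062), (61.278621673583984, 118.53471374511719), 5.77108907699585) 455 0.018257578665393903
stack 0.022 50 [ 0.5619 -0.1405  0.0357] [ 0.5891 -0.1442]
stack 0.0325 97 [ 0.5637 -0.139   0.0304] [ 0.5784 -0.1345]
stack 0.038 47 [ 0.5644 -0.1401  0.0261] [ 0.5835 -0.1401]
stack 0.0485 85 [ 0.5636 -0.1405  0.0239] [ 0.5683 -0.1389]
stack 0.055 118 [ 0.5648 -0.141   0.0161] [ 0.5731 -0.1412]
stack 0.07 50 [ 0.564  -0.1411  0.0106] [ 0.5694 -0.1417]
stack 0.08 27 [ 0.5646 -0.141   0.0067] [ 0.5691 -0.1409]
stack 0.095 14 [ 0.5654 -0.1413  0.0054] [ 0.5687 -0.1417]
stack 0.105 25 [ 0.5652 -0.1414  0.0042] [ 0.5657 -0.1414]
amber 0.005 53 [0.4881 0.3484] 0.0437 [0.444 0.288] [0.554 0.37 ]
amber 0.015 49 [0.5015
[... 2944 characters left out ...]
.3413] 0.0375 [ 0.442 -0.379] [ 0.498 -0.317]
green 0.025 158 [ 0.4801 -0.3411] 0.0375 [ 0.442 -0.379] [ 0.494 -0.312]
green 0.035 157 [ 0.4795 -0.3416] 0.0369 [ 0.441 -0.379] [ 0.51  -0.319]
green 0.045 214 [ 0.4788 -0.3421] 0.0361 [ 0.442 -0.38 ] [ 0.514 -0.312]
green 0.055 247 [ 0.4788 -0.3422] 0.036 [ 0.442 -0.379] [ 0.516 -0.308]
green 0.065 362 [ 0.4792 -0.3418] 0.0352 [ 0.442 -0.379] [ 0.514 -0.305]
green 0.075 377 [ 0.4784 -0.3426] 0.0285 [ 0.444 -0.376] [ 0.51  -0.309]
green 0.085 229 [ 0.4787 -0.3422] 0.0255 [ 0.452 -0.369] [ 0.505 -0.316]
green 0.095 340 [ 0.4788 -0.342 ] 0.0236 [ 0.453 -0.369] [ 0.504 -0.316]
green 0.105 29 [ 0.4791 -0.3419] 0.0215 [ 0.457 -0.364] [ 0.501 -0.32 ]
```

Call:
move_arm --increments "23.5 -18.1 0 0 0 -2.2 0;23.5 -18.1 0 0 0 -2.2 0;23.5 -18.1 0 0 0 -2.2 0;23.5 -18.1 0 0 0 -2.2 0;23.5 -18.1 0 0 0 -2.2 0;23.5 -18.1 0 0 0 -2.2 0;23.5 -18.1 0 0 0 -2.2 0;23.5 -18.1 0 0 0 -2.2 0" --grip_force 10

```text
time: 1.77
position: [0.351, 0.4837, 0.2228]
tool_rot: [0.869, 3.019, 0.001]
ft_force: [-0.5, 1.1, -0.1]
grip_width: 1.002
grip_force: 0.0
```

Call:
move_arm --increments "23.5 -18.1 0 0 0 -2.2 0;23.5 -18.1 0 0 0 -2.2 0;23.5 -18.1 0 0 0 -2.2 0;14.5 -25.5 0 0 0 -2.2 0;14.5 -25.5 0 0 0 -2.2 0;14.5 -25.5 0 0 0 -2.2 0;14.5 -25.5 0 0 0 -2.2 0;14.5 -25.5 0 0 0 -2.2 0"

```text
time: 2.43
position: [0.4935, 0.3016, 0.2227]
tool_rot: [1.321, 2.85, 0.001]
ft_force: [1.0, -0.4, 0.4]
grip_width: 1.001
grip_force: 0.0
```

Call:
move_arm --increments "14.5 -25.5 0 0 0 -2.2 0;14.5 -25.5 0 0 0 -2.2 0;14.5 -25.5 0 0 0 -2.2 0;14.5 -25.5 0 0 0 -2.2 0;14.5 -25.5 0 0 0 -2.2 0;14.5 -25.5 0 0 0 -2.2 0;-1.6 -29 0 0 0 -2.2 0;-1.6 -29 0 0 0 -2.2 0"

```text
time: 3.1
position: [0.5767, 0.0902, 0.2223]
tool_rot: [-1.742, -2.614, 0.001]
ft_force: [-0.0, -0.0, 0.8]
grip_width: 1.005
grip_force: 0.0
```

Call:
move_arm --increments "-1.6 -29 0 0 0 -2.2 0;-1.6 -29 0 0 0 -2.2 0;-1.6 -29 0 0 0 -2.2 0;-1.6 -29 0 0 0 -2.2 0;-1.6 -29 0 0 0 -2.2 0;-1.6 -29 0 0 0 -2.2 0;-1.6 -29 0 0 0 -2.2 80;0 0 0 0 0 0 80"

```text
time: 3.77
position: [0.5634, -0.1195, 0.2232]
tool_rot: [2.086, 2.346, -0.004]
ft_force: [-1.5, -2.4, 0.7]
grip_width: 0.92
grip_force: 0.0
```

Call:
move_arm --increments "0 0 0 0 0 0 80;0 0 0 0 0 0 80;0 0 0 0 0 0 80;0 0 0 0 0 0 80;0 0 0 0 0 0 80;0 0 0 0 0 0 80;0 0 0 0 0 0 80;0 0 0 0 0 0 80"

```text
time: 4.43
position: [0.5656, -0.1108, 0.2226]
tool_rot: [2.073, 2.36, -0.0]
ft_force: [0.3, -0.1, -0.1]
grip_width: 0.683
grip_force: 0.0
```

```bash
cat >> h.py <<'E'
def st():
    s=ctrl.get_state(); M=R.from_rotvec(s["tool_rot"]).as_matrix()
    print("t",round(s["time"],2),"p",(s["position"]*1000).round(1),"yaw",np.degrees(np.arctan2(M[1,1],M[0,1])).round(2),"tilt",np.degrees(M[:2,2]).round(2),"w",round(s["grip_width"]*87,1),"gf",round(s["grip_force"],2),"ft",s["ft_force"].round(2)); return s,M
E
python3 - <<'E'
from h import *
s,M=st()
tcp=s["position"]
for c in ("scene","side"):
    im=ctrl.get_image(c);W=cloud(im);Q=(W-tcp)@M   # tool frame
    if c=="side": save(im,"side1.png",(200,100,520,380))
    # finger points
    m=(abs(Q[...,0])<.02)&(abs(Q[...,1])<.07)&(Q[...,2]>-.05)&(Q[...,2]<.03)
    for sg in (-1,1):
        p=Q[m&(sg*Q[...,1]>0)]
        if len(p): print(c,sg,len(p),"x",np.percentile(p[:,0],[1,99]).round(4),"y",np.percentile(p[:,1],[1,99]).round(4),"zmax",np.percentile(p[:,2],[98,100]).round(4))
im=ctrl.get_image("wrist"); save(im,"wrist1.png"); print(im["fx"],im["position"],im["orientation"])
E
```

```text
t 4.43 p [ 565.6 -110.8  222.6] yaw 7.41 tilt [ 0. -0.] w 59.4 gf 0.0 ft [ 0.28 -0.09 -0.09]
scene -1 49 x [-0.0104  0.0106] y [-0.0375 -0.0285] zmax [0.     0.0003]
side -1 222 x [-0.0125  0.0101] y [-0.0459 -0.0307] zmax [0.0001 0.0021]
side 1 257 x [-0.0128  0.009 ] y [0.0268 0.0404] zmax [-0.0003  0.0009]
309.70691628693146 [ 0.55614511 -0.04571873  0.38303833] [2.88992871 0.1859543  0.02420533]
```

View pics/wrist1.png

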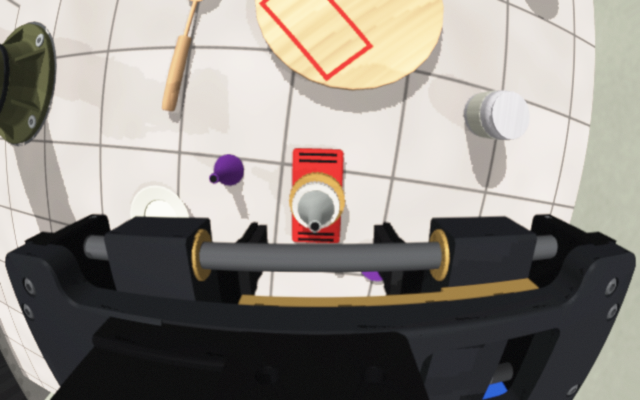

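The wrist view shows the stack near (318,205), and the depth data show the finger tips sit at the TCP. I'll descend on the funnel spout.

Call:
move_arm --increments "-0.5 -8 0 0 0 -0.5 80;-0.5 -8 0 0 0 -0.5 80;-0.5 -8 0 0 0 -0.5 80;-0.5 -7.6 0 0 0 -0.5 80;0 0 -20 0 0 0 80;0 0 -20 0 0 0 80;0 0 -20 0 0 0 80;0 0 0 0 0 0 80"

```text
time: 5.25
position: [0.5608, -0.1431, 0.1587]
tool_rot: [-2.113, -2.318, 0.007]
ft_force: [-1.0, 0.0, -0.4]
grip_width: 0.686
grip_force: 0.0
```

Call:
move_arm --increments "0 0 -20 0 0 0 100;0 0 -15 0 0 0 100;0 0 -15 0 0 0 100;0 0 -12 0 0 0 100;0 0 -10 0 0 0 100;0 0 -6 0 0 0 100;0 0 0 0 0 0 100;0 0 0 0 0 0 100"

```text
time: 5.92
position: [0.5638, -0.1429, 0.0849]
tool_rot: [2.115, 2.323, 0.0]
ft_force: [0.5, 0.2, -0.4]
grip_width: 0.611
grip_force: 0.0
```

```bash
python3 - <<'E'
from h import *
st()
E
```

```text
t 5.92 p [ 563.8 -142.9   84.9] yaw 5.36 tilt [ 0.02 -0.01] w 53.1 gf 0.0 ft [ 0.45  0.19 -0.44]
```

Call:
move_arm --increments "0 0 0 0 0 0 150;0 0 0 0 0 0 170;0 0 0 0 0 0 180;0 0 0 0 0 0 190;0 0 0 0 0 0 200;0 0 0 0 0 0 205;0 0 0 0 0 0 210;0 0 0 0 0 0 215" --grip_force 8

```text
time: 6.58
position: [0.5636, -0.1427, 0.0846]
tool_rot: [2.115, 2.323, 0.0]
ft_force: [0.2, -0.7, 0.5]
grip_width: 0.181
grip_force: 0.2
```

Call:
move_arm --increments "0 0 0 0 0 0 220;0 0 0 0 0 0 225;0 0 0 0 0 0 230;0 0 0 0 0 0 235;0 0 0 0 0 0 240;0 0 0 0 0 0 245;0 0 0 0 0 0 250;0 0 0 0 0 0 255"

```text
time: 7.25
position: [0.5636, -0.1427, 0.0846]
tool_rot: [2.115, 2.323, 0.0]
ft_force: [-0.3, 0.1, -0.0]
grip_width: 0.154
grip_force: 8.0
```

Call:
move_arm --increments "0 0 2 0 0 0 255;0 0 4 0 0 0 255;0 0 8 0 0 0 255;0 0 12 0 0 0 255;0 0 14 0 0 0 255;0 0 14 0 0 0 255;0 0 6 0 0 0 255;0 0 0 0 0 0 255"

```text
time: 7.92
position: [0.565, -0.1431, 0.1472]
tool_rot: [2.113, 2.321, 0.004]
ft_force: [-1.1, -0.9, -0.4]
grip_width: 0.157
grip_force: 8.0
```

```bash
python3 - <<'E'
from h import *
s,M=st()
for c in ("scene","side"):
    im=ctrl.get_image(c); W=cloud(im); z=W[...,2]
    if c=="side": save(im,"side2.png",(250,100,490,330))
    d=np.hypot(W[...,0]-.564,W[...,1]+.142)
    for lo,hi in [(.038,.048),(.022,.032),(.108,.13)]:
        p=W[(d<.045)&(z>lo)&(z<hi)]
        if len(p)>4: print(c,lo,len(p),np.round([*circ(p[:,:2])[0],circ(p[:,:2])[1]],4))
    p=W[(d<.05)&(z>.056)]; print("lowest funnel z",np.percentile(p[:,2],[1,3,10]).round(4))
E
```

```text
t 7.92 p [ 565.  -143.1  147.2] yaw 5.37 tilt [ 0.25 -0.01] w 13.6 gf 7.97 ft [-1.06 -0.88 -0.4 ]
scene 0.038 54 [ 0.5671 -0.1399  0.0238]
scene 0.022 63 [ 0.5612 -0.1381  0.0353]
lowest funnel z [0.2335 0.2409 0.2802]
side 0.038 138 [ 0.5606 -0.1452  0.0218]
side 0.022 128 [ 0.5638 -0.1403  0.032 ]
side 0.108 188 [ 0.5618 -0.1449  0.0155]
lowest funnel z [0.1173 0.1336 0.2278]
```

View pics/side2.png

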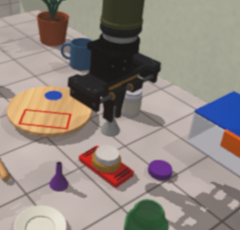

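Call:
move_arm --increments "2.2 12 0 0 0 0 255;4.5 26 0 0 0 0 255;5 29 0 0 0 0 255;5 29 0 0 0 0 255;5 29 0 0 0 0 255;5 29 0 0 0 0 255;5 29 0 0 0 0 255;5 29 0 0 0 0 255"

```text
time: 8.68
position: [0.5995, 0.072, 0.1435]
tool_rot: [-2.113, -2.323, 0.002]
ft_force: [0.6, -0.1, -0.8]
grip_width: 0.157
grip_force: 8.0
```

Call:
move_arm --increments "5 29 0 0 0 0 255;5 29 0 0 0 0 255;3 16 0 0 0 0 255;1.8 8 0 0 0 0 255;0 0 -15 0 0 0 255;0 0 -20 0 0 0 255;0 0 -10 0 0 0 255;0 0 0 0 0 0 255"

```text
time: 9.35
position: [0.6129, 0.1494, 0.0965]
tool_rot: [-2.115, -2.32, 0.009]
ft_force: [-0.9, -0.2, -1.6]
grip_width: 0.153
grip_force: 8.0
```

Call:
move_arm --increments "0 0 0 0 0 0 255;0 0 0 0 0 0 255;0 0 -10 0 0 0 255;0 0 -5 0 0 0 255;0 0 -5 0 0 0 255;0 0 0 0 0 0 255;0 0 0 0 0 0 255;0 0 0 0 0 0 255"

```text
time: 10.02
position: [0.6152, 0.1513, 0.0797]
tool_rot: [2.115, 2.323, 0.0]
ft_force: [-0.4, 0.7, 0.2]
grip_width: 0.156
grip_force: 8.0
```

```bash
python3 - <<'E'
from h import *
s,M=st()
for c in ("scene","side"):
    im=ctrl.get_image(c); W=cloud(im); z=W[...,2];F=im["frame"].astype(int); r,g,b=F[...,0],F[...,1],F[...,2]
    save(im,c+"3.png",(300,130,460,260) if c=="scene" else (230,130,390,260))
    d=np.hypot(W[...,0]-.6166,W[...,1]-.1546)
    p=W[(d<.04)&(z>.034)&(z<.072)]; print("funnel",c,len(p),circ(p[:,:2]),np.percentile(p[:,2],[1,5,50]))
    mb=(d<.05)&(b>1.5*r)&(b>60)&(abs(z-.028)<.006); p=W[mb]; print("blue",len(p),cv2.minEnclosingCircle(p[:,:2].astype(np.float32)) if len(p) else 0)
E
python3 -c "
import cv2,numpy as np
a=cv2.imread('pics/scene3.png');b=cv2.imread('pics/side3.png')
cv2.imwrite('pics/c3.png',cv2.resize(np.hstack([a,b]),None,fx=2.4,fy=2.4))"
```

```text
t 10.02 p [615.2 151.3  79.7] yaw 5.37 tilt [ 0.01 -0.  ] w 13.6 gf 7.97 ft [-0.37  0.68  0.17]
funnel scene 155 (array([0.61702667, 0.15127401]), np.float64(0.015146884812970999)) [0.0460786  0.04789267 0.05770103]
blue 117 ((0.6174615025520325, 0.1550518423318863), 0.025974135845899582)
funnel side 134 (array([0.61150164, 0.14583276]), np.float64(0.01273607855668443)) [0.04323304 0.04535121 0.0557142 ]
blue 78 ((0.6159465312957764, 0.15365354716777802), 0.02333739586174488)
```

View pics/c3.png

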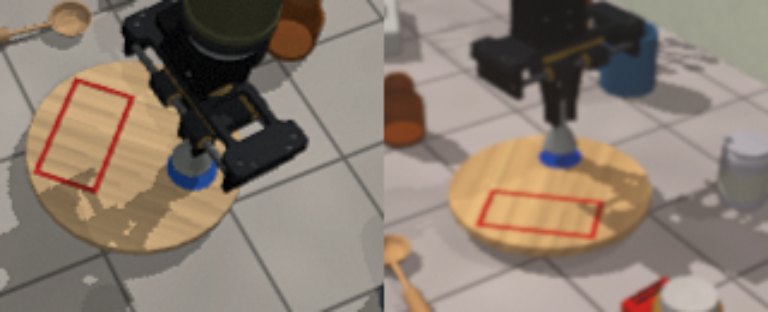

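The funnel hangs upright over the blue spot (crop (190,170) and (560,150)). I'll correct by a few mm and lower it.

Call:
move_arm --increments "0.7 1.7 0 0 0 0 255;0.7 1.7 0 0 0 0 255;0 0 -4 0 0 0 255;0 0 -4 0 0 0 255;0 0 -4 0 0 0 255;0 0 -3 0 0 0 255;0 0 -1 0 0 0 255;0 0 0 0 0 0 255"

```text
time: 10.78
position: [0.6161, 0.1545, 0.063]
tool_rot: [-2.115, -2.323, 0.001]
ft_force: [-0.1, -0.6, -0.6]
grip_width: 0.156
grip_force: 8.0
```

Call:
move_arm --increments "0 0 -0.4 0 0 0 255;0 0 -0.3 0 0 0 255;0 0 -0.3 0 0 0 255;0 0 0 0 0 0 255;0 0 0 0 0 0 255;0 0 0 0 0 0 255;0 0 0 0 0 0 255;0 0 0 0 0 0 255"

```text
time: 11.45
position: [0.6165, 0.1547, 0.0626]
tool_rot: [2.115, 2.323, 0.0]
ft_force: [-0.0, -1.2, 0.1]
grip_width: 0.153
grip_force: 8.0
```

```bash
python3 - <<'E'
from h import *
s,M=st()
E
```

```text
t 11.45 p [616.5 154.7  62.6] yaw 5.38 tilt [ 0.01 -0.  ] w 13.3 gf 7.97 ft [-0.01 -1.23  0.06]
```

Call:
move_arm --increments "0 0 0 0 0 0 216;0 0 0 0 0 0 213;0 0 0 0 0 0 210;0 0 0 0 0 0 207;0 0 0 0 0 0 203;0 0 0 0 0 0 198;0 0 0 0 0 0 190;0 0 0 0 0 0 180"

```text
time: 12.12
position: [0.6165, 0.1547, 0.0626]
tool_rot: [2.115, 2.323, 0.0]
ft_force: [-0.3, -0.0, 0.4]
grip_width: 0.265
grip_force: 0.0
```

Call:
move_arm --increments "0 0 0 0 0 0 160;0 0 0 0 0 0 140;0 0 0 0 0 0 120;0 0 5 0 0 0 100;0 0 10 0 0 0 80;0 0 20 0 0 0 60;0 0 25 0 0 0 40;0 0 25 0 0 0 40"

```text
time: 12.78
position: [0.6163, 0.1545, 0.1491]
tool_rot: [2.115, 2.323, -0.0]
ft_force: [-0.7, 0.6, 0.2]
grip_width: 0.799
grip_force: 0.0
```

Call:
move_arm --increments "-1 -12 15 0 0 0 40;-3 -30 0 0 0 0 40;-5 -33 0 0 0 0 40;-6 -35 0 0 0 0 40;-6 -35 0 0 0 0 40;-6 -35 0 0 0 0 40;-6 -30 0 0 0 0 40;-4 -20 0 0 0 0 40"

```text
time: 13.45
position: [0.578, -0.0809, 0.1634]
tool_rot: [2.12, 2.317, -0.001]
ft_force: [0.1, -0.9, 0.2]
grip_width: 0.846
grip_force: 0.0
```

```bash
python3 - <<'E'
from h import *
s,M=st()
for c in ("scene","side"):
    im=ctrl.get_image(c); W=cloud(im); z=W[...,2];F=im["frame"].astype(int); r,g,b=F[...,0],F[...,1],F[...,2]
    if c=="scene": save(im,"scene4.png",(130,80,450,300))
    for n,x,y,bands in (("funnel",.6166,.1546,[(.034,.05),(.058,.088)]),("stack",.564,-.142,[(.022,.031),(.038,.047),(.0475,.0525)])):
        d=np.hypot(W[...,0]-x,W[...,1]-y)
        for lo,hi in bands:
            p=W[(d<.045)&(z>lo)&(z<hi)]
            if len(p)>4: print(c,n,lo,len(p),np.round([*circ(p[:,:2])[0],circ(p[:,:2])[1]],4),np.round(p[:,2].max(),4))
    d=np.hypot(W[...,0]-.574,W[...,1]-.11)
    mr=(d<.13)&(r>2*g)&(r>80)&(abs(z-.028)<.006); p=W[mr]; print("red",cv2.minAreaRect((p[:,:2]*1000).astype(np.float32)),len(p))
E
```

```text
t 13.45 p [578.  -80.9 163.4] yaw 5.09 tilt [ 0.03 -0.08] w 73.6 gf 0.0 ft [ 0.1  -0.9   0.25]
scene funnel 0.034 115 [0.6166 0.156  0.0157] 0.0499
scene funnel 0.058 46 [0.6176 0.1548 0.0055] 0.0875
scene stack 0.022 48 [ 0.5623 -0.139   0.0351] 0.0306
scene stack 0.038 48 [ 0.5666 -0.1402  0.0241] 0.047
scene stack 0.0475 315 [ 0.5642 -0.14    0.0188] 0.0525
red ((535.5006103515625, 70.28866577148438), (69.09585571289062, 129.45443725585938), 45.86668014526367) 248
side funnel 0.034 78 [0.6143 0.1513 0.0128] 0.0496
side funnel 0.058 47 [0.6146 0.152  0.005 ] 0.0877
side stack 0.022 106 [ 0.564  -0.1403  0.0326] 0.031
side stack 0.038 80 [ 0.5609 -0.1446  0.0235] 0.047
side stack 0.0475 280 [ 0.5625 -0.1427  0.019 ] 0.0511
red ((535.0418701171875, 71.5567398071289), (72.90770721435547, 126.77787780761719), 45.111026763916016) 130
```

View pics/scene4.png

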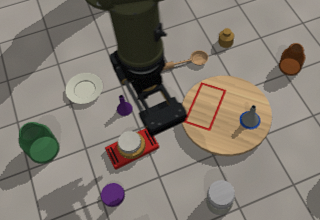

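The funnel stands on the blue spot at crop (250,118) and the turntable hasn't turned. Next is the small lid.

Call:
move_arm --increments "-2 -10 0 0 0 0 40;-3 -15 0 0 0 0 40;-4 -15 0 0 0 0 40;-4 -12 -20 0 0 0 40;-1.5 -8 -20 0 0 0 40;0 0 -20 0 0 0 40;0 0 -15 0 0 0 40;0 0 0 0 0 0 40"

```text
time: 14.22
position: [0.5626, -0.1342, 0.0844]
tool_rot: [-2.11, -2.321, 0.005]
ft_force: [-0.3, -0.0, -0.4]
grip_width: 0.846
grip_force: 0.0
```

Call:
move_arm --increments "0 0 0 0 0 0 40;0 0 0 0 0 0 40;0 0 0 0 0 0 40;0 0 0 0 0 0 40;0 0 0 0 0 0 40;0 0 0 0 0 0 40;0 0 0 0 0 0 40;0 0 0 0 0 0 40"

```text
time: 14.88
position: [0.565, -0.1353, 0.0877]
tool_rot: [2.115, 2.323, 0.0]
ft_force: [-0.5, -0.3, 0.0]
grip_width: 0.842
grip_force: 0.0
```

```bash
python3 - <<'E'
from h import *
s,M=st()
im=ctrl.get_image("wrist"); save(im,"wrist5.png")
# fisheye: project expected circle of the small lid top
o=np.array(im["orientation"]);Mc=R.from_rotvec(o).as_matrix();f=im["fx"]
def proj(P):
    q=(P-np.array(im["position"]))@Mc; th=np.arctan2(np.hypot(q[:,0],q[:,1]),q[:,2]); ph=np.arctan2(q[:,1],q[:,0])
    return np.c_[im["cx"]+f*th*np.cos(ph),im["cy"]+f*th*np.sin(ph)]
a=np.linspace(0,6.28,60)
g=im["frame"][:,:,::-1].copy()
for rr,z in ((.0265,.050),(.033,.034)):
    u=proj(np.c_[.5634+rr*np.cos(a),-.1415+rr*np.sin(a),0*a+z])
    for p in u: cv2.circle(g,tuple(int(round(k)) for k in p),0,(0,255,0),-1)
c=proj(np.array([[.5634,-.1415,.05]]))[0].astype(int);print(c)
x0=max(0,c[0]-110);y0=max(0,min(250,c[1]-75))
cv2.imwrite("pics/w5.png",cv2.resize(g[y0:y0+150,x0:x0+220],None,fx=3,fy=3))
E
```

```text
t 14.88 p [ 565.  -135.3   87.7] yaw 5.38 tilt [0.01 0.  ] w 73.2 gf 0.0 ft [-0.5  -0.32  0.04]
[317 228]
```

View pics/w5.png

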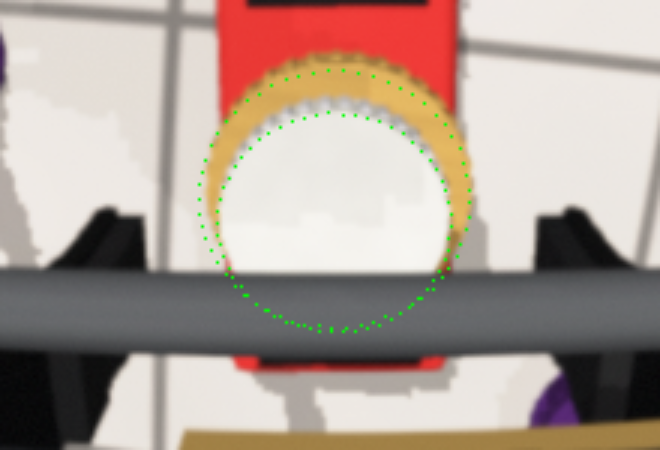

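The wrist crop shows the predicted outlines matching the white lid (centre near (334,220)) and the gold lid, with both fingers clear on either side. Descending.

Call:
move_arm --increments "-0.8 -2.8 0 0 0 0 40;-0.7 -2.9 0 0 0 0 40;0 0 -10 0 0 0 40;0 0 -15 0 0 0 40;0 0 -13 0 0 0 40;0 0 -9 0 0 0 40;0 0 -4 0 0 0 40;0 0 0 0 0 0 40"

```text
time: 15.6
position: [0.5624, -0.1409, 0.035]
tool_rot: [-2.114, -2.322, 0.003]
ft_force: [0.4, 0.4, -0.2]
grip_width: 0.844
grip_force: 0.0
```

Call:
move_arm --increments "0 0 0 0 0 0 45;0 0 0 0 0 0 52;0 0 0 0 0 0 60;0 0 0 0 0 0 68;0 0 0 0 0 0 76;0 0 0 0 0 0 82;0 0 0 0 0 0 88;0 0 0 0 0 0 94"

```text
time: 16.27
position: [0.5635, -0.141, 0.0367]
tool_rot: [2.115, 2.323, 0.0]
ft_force: [0.4, -0.5, -0.2]
grip_width: 0.656
grip_force: 0.0
```

Call:
move_arm --increments "0 0 0 0 0 0 100;0 0 0 0 0 0 106;0 0 0 0 0 0 112;0 0 0 0 0 0 118;0 0 0 0 0 0 118;0 0 0 0 0 0 118;0 0 0 0 0 0 118;0 0 0 0 0 0 118"

```text
time: 16.93
position: [0.5635, -0.1409, 0.0366]
tool_rot: [2.115, 2.323, 0.0]
ft_force: [0.3, 0.2, 0.4]
grip_width: 0.601
grip_force: 8.0
```

```bash
python3 - <<'E'
from h import *
s,M=st()
E
```

```text
t 16.93 p [ 563.5 -140.9   36.6] yaw 5.38 tilt [ 0.01 -0.  ] w 52.3 gf 8.0 ft [0.34 0.23 0.44]
```

Call:
move_arm --increments "0 0 2 0 0 0 118;0 0 5 0 0 0 118;0 0 10 0 0 0 118;0 0 15 0 0 0 118;0 0 18 0 0 0 118;0 0 20 0 0 0 118;-1 6 15 0 0 0 118;-2 16 5 0 0 0 118"

```text
time: 17.6
position: [0.5621, -0.1223, 0.1306]
tool_rot: [2.116, 2.314, 0.004]
ft_force: [1.1, -0.7, 0.1]
grip_width: 0.602
grip_force: 8.0
```

```bash
python3 - <<'E'
from h import *
s,M=st()
for c in ("scene","side"):
    im=ctrl.get_image(c); W=cloud(im); z=W[...,2]
    if c=="side": save(im,"side6.png",(250,130,490,330))
    d=np.hypot(W[...,0]-.564,W[...,1]+.142)
    for lo,hi in [(.022,.031),(.0315,.0365)]:
        p=W[(d<.045)&(z>lo)&(z<hi)]
        if len(p)>4: print(c,lo,len(p),np.round([*circ(p[:,:2])[0],circ(p[:,:2])[1]],4))
E
```

```text
t 17.6 p [ 562.1 -122.3  130.6] yaw 5.12 tilt [ 0.33 -0.12] w 52.4 gf 8.0 ft [ 1.08 -0.74  0.11]
scene 0.022 52 [ 0.563  -0.1402  0.0343]
scene 0.0315 339 [ 0.5669 -0.1394  0.0235]
side 0.022 110 [ 0.5616 -0.1428  0.0296]
side 0.0315 417 [ 0.5637 -0.1408  0.0233]
```

View pics/side6.png

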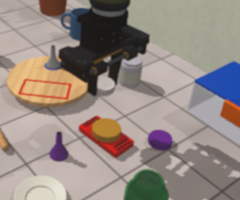

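The side crop shows the white lid held level at (104,85) and the gold lid undisturbed on the pad. Carrying it to the amber jar.

Call:
move_arm --increments "-4 28 0 0 0 0 118;-4 30 0 0 0 0 118;-4 31 0 0 0 0 118;-4 31 0 0 0 0 118;-4 31 0 0 0 0 118;-4 31 0 0 0 0 118;-4 31 0 0 0 0 118;-4 31 0 0 0 0 118"

```text
time: 18.37
position: [0.5281, 0.1257, 0.1264]
tool_rot: [2.115, 2.323, -0.001]
ft_force: [0.7, 0.6, -0.3]
grip_width: 0.602
grip_force: 8.0
```

Call:
move_arm --increments "-4 31 0 0 0 0 118;-4 31 0 0 0 0 118;-4 31 0 0 0 0 118;-4 31 0 0 0 0 118;-4 31 0 0 0 0 118;-4 30 0 0 0 0 118;-2 20 0 0 0 0 118;-1 8 0 0 0 0 118"

```text
time: 19.03
position: [0.5, 0.3417, 0.126]
tool_rot: [-2.108, -2.328, 0.0]
ft_force: [0.1, -0.0, -0.3]
grip_width: 0.604
grip_force: 8.0
```

Call:
move_arm --increments "0 0 0 0 0 0 118;0 0 0 0 0 0 118;0 0 0 0 0 0 118;0 0 0 0 0 0 118;0 0 0 0 0 0 118;0 0 0 0 0 0 118;0 0 0 0 0 0 118;0 0 0 0 0 0 118"

```text
time: 19.7
position: [0.5016, 0.3377, 0.1267]
tool_rot: [2.115, 2.323, 0.0]
ft_force: [-0.3, 0.1, -0.5]
grip_width: 0.601
grip_force: 8.0
```

```bash
python3 - <<'E'
from h import *
s,M=st()
for c in ("scene","side"):
    im=ctrl.get_image(c); W=cloud(im); z=W[...,2]
    d=np.hypot(W[...,0]-.501,W[...,1]-.34)
    for lo,hi in [(.01,.045),(.065,.085)]:
        p=W[(d<.045)&(z>lo)&(z<hi)]
        if len(p)>4: print("amber",c,lo,len(p),np.round([*circ(p[:,:2])[0],circ(p[:,:2])[1]],4))
    t=s["position"]; d=np.hypot(W[...,0]-t[0],W[...,1]-t[1])
    F=im["frame"].astype(int); p=W[(d<.04)&(z>t[2]-.012)&(z<t[2]+.02)&(F.min(-1)>110)]
    if len(p)>4: print("lid",c,len(p),p.min(0).round(3),p.max(0).round(3),circ(p[:,:2]))
E
```

```text
t 19.7 p [501.6 337.7 126.7] yaw 5.35 tilt [0.01 0.  ] w 52.3 gf 8.0 ft [-0.26  0.06 -0.53]
amber scene 0.01 196 [0.5017 0.3417 0.0295]
amber scene 0.065 149 [0.5019 0.3413 0.0185]
lid scene 190 [0.475 0.311 0.138] [0.524 0.353 0.145] (array([0.49888156, 0.33336375]), np.float64(0.016295870246560006))
amber side 0.01 213 [0.5005 0.3395 0.0296]
amber side 0.065 136 [0.4997 0.3388 0.0182]
lid side 112 [0.475 0.31  0.125] [0.536 0.36  0.145] (array([0.50255579, 0.33416194]), np.float64(0.018926287586179955))
```

Call:
move_arm --increments "-0.5 1.5 0 0 0 0 118;-0.3 1.4 0 0 0 0 118;0 0 -8 0 0 0 118;0 0 -12 0 0 0 118;0 0 -10 0 0 0 118;0 0 -5 0 0 0 118;0 0 -2 0 0 0 118;0 0 0 0 0 0 118"

```text
time: 20.47
position: [0.5001, 0.3404, 0.0884]
tool_rot: [-2.115, -2.323, 0.003]
ft_force: [0.3, 0.3, 0.3]
grip_width: 0.6
grip_force: 8.0
```

Call:
move_arm --increments "0 0 0 0 0 0 118;0 0 -2 0 0 0 118;0 0 -2 0 0 0 118;0 0 -2 0 0 0 118;0 0 -2 0 0 0 118;0 0 -2 0 0 0 118;0 0 -2 0 0 0 118;0 0 0 0 0 0 118"

```text
time: 21.13
position: [0.5004, 0.3407, 0.077]
tool_rot: [-2.115, -2.323, 0.001]
ft_force: [0.0, -0.3, 0.4]
grip_width: 0.599
grip_force: 8.0
```

```bash
python3 - <<'E'
from h import *
s,M=st()
E
```

```text
t 21.13 p [500.4 340.7  77. ] yaw 5.38 tilt [-0.03 -0.03] w 52.1 gf 8.0 ft [ 0.04 -0.35  0.37]
```

Call:
move_arm --increments "0 0 -1 0 0 0 118;0 0 -0.7 0 0 0 118;0 0 -0.7 0 0 0 118;0 0 0 0 0 0 118;0 0 0 0 0 0 118;0 0 0 0 0 0 118;0 0 0 0 0 0 118;0 0 0 0 0 0 118"

```text
time: 21.8
position: [0.5007, 0.341, 0.0753]
tool_rot: [2.115, 2.323, 0.0]
ft_force: [0.3, 0.9, -1.0]
grip_width: 0.606
grip_force: 8.0
```

```bash
python3 - <<'E'
from h import *
s,M=st()
E
```

```text
t 21.8 p [500.7 341.   75.3] yaw 5.37 tilt [0.01 0.  ] w 52.7 gf 8.0 ft [ 0.31  0.86 -0.99]
```

Call:
move_arm --increments "0 0 -0.5 0 0 0 110;0 0 0 0 0 0 104;0 0 0 0 0 0 101;0 0 0 0 0 0 98;0 0 0 0 0 0 95;0 0 0 0 0 0 90;0 0 0 0 0 0 80;0 0 0 0 0 0 70"

```text
time: 22.47
position: [0.5007, 0.341, 0.0747]
tool_rot: [2.115, 2.323, 0.0]
ft_force: [0.6, -0.7, -0.0]
grip_width: 0.693
grip_force: 0.0
```

Call:
move_arm --increments "0 0 0 0 0 0 55;0 0 0 0 0 0 40;0 0 5 0 0 0 40;0 0 12 0 0 0 40;0 0 20 0 0 0 40;0 0 25 0 0 0 20;0 0 20 0 0 0 10;4 -20 10 0 0 0 0"

```text
time: 23.13
position: [0.5044, 0.3265, 0.1709]
tool_rot: [-2.107, -2.329, -0.011]
ft_force: [-0.4, 1.1, 0.6]
grip_width: 0.957
grip_force: 0.0
```

Call:
move_arm --increments "4 -30 0 0 0 0 0;4 -33 0 0 0 0 0;4 -33 0 0 0 0 0;4 -33 0 0 0 0 0;4 -33 0 0 0 0 0;4 -33 0 0 0 0 0;4 -33 0 0 0 0 0;4 -33 0 0 0 0 0"

```text
time: 23.8
position: [0.5371, 0.0583, 0.1682]
tool_rot: [2.114, 2.323, 0.003]
ft_force: [0.1, 0.6, -0.1]
grip_width: 1.0
grip_force: 0.0
```

```bash
python3 - <<'E'
from h import *
s,M=st()
for c in ("scene","side"):
    im=ctrl.get_image(c); W=cloud(im); z=W[...,2]
    save(im,c+"7.png",(360,80,480,200) if c=="scene" else (180,120,300,240))
    d=np.hypot(W[...,0]-.501,W[...,1]-.34)
    for lo,hi in [(.01,.045),(.073,.084),(.0845,.095)]:
        p=W[(d<.045)&(z>lo)&(z<hi)]
        if len(p)>4: print("amber",c,lo,len(p),np.round([*circ(p[:,:2])[0],circ(p[:,:2])[1]],4),p.mean(0),"zmed",np.median(p[:,2]))
    p=W[(d<.022)&(z>.08)]; A=np.c_[p[:,:2]-p[:,:2].mean(0),np.ones(len(p))]; print("plane",np.linalg.lstsq(A,p[:,2],rcond=None)[0])
E
python3 -c "
import cv2,numpy as np
a=cv2.imread('pics/scene7.png');b=cv2.imread('pics/side7.png')
cv2.imwrite('pics/c7.png',cv2.resize(np.hstack([a,b]),None,fx=3,fy=3))"
```

```text
t 23.8 p [537.1  58.3 168.2] yaw 5.37 tilt [0.11 0.06] w 87.0 gf 0.0 ft [ 0.08  0.65 -0.05]
amber scene 0.01 192 [0.5012 0.3421 0.03  ] [0.51697111 0.32496415 0.02796633] zmed 0.028627547604282544
amber scene 0.073 53 [0.4999 0.3415 0.0265] [0.51401647 0.32744783 0.07898716] zmed 0.07843147691722707
amber scene 0.0845 281 [0.5013 0.3399 0.0193] [0.50168461 0.33967134 0.08886215] zmed 0.0889311792723364
plane [-0.00328158  0.00072603  0.08915362]
amber side 0.01 209 [0.5002 0.3393 0.0293] [0.49155107 0.31860911 0.02758256] zmed 0.027293958435360532
amber side 0.073 68 [0.4987 0.3363 0.0234] [0.49220365 0.32234263 0.07922967] zmed 0.07954111097976918
amber side 0.0845 116 [0.4995 0.3379 0.0193] [0.49926514 0.33814446 0.08613507] zmed 0.08606871365496876
plane [-0.00385573  0.01277457  0.08591726]
```

View pics/c7.png

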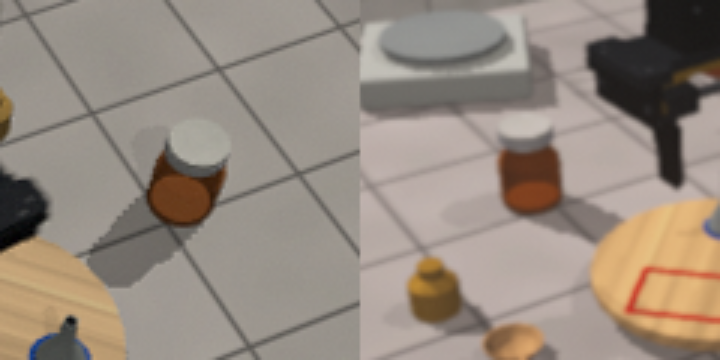

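The scene and side crops show the white lid level on the amber jar ((198,148) and (525,130)), with its top at about 88 mm as required. Next is the wide lid.

Call:
move_arm --increments "4 -30 0 0 0 0 0;4 -30 0 0 0 0 0;4 -30 0 0 0 0 0;4 -30 0 0 0 0 0;4 -28 -15 0 0 0 0;3 -20 -25 0 0 0 0;2 -12 -20 0 0 0 0;1 -6 -10 0 0 0 0"

```text
time: 24.57
position: [0.5617, -0.1278, 0.0953]
tool_rot: [-2.117, -2.32, 0.003]
ft_force: [-0.5, 0.7, -1.3]
grip_width: 1.0
grip_force: 0.0
```

Call:
move_arm --increments "0 0 0 0 0 0 0;0 0 0 0 0 0 0;0 0 0 0 0 0 0;0 0 0 0 0 0 0;0 0 0 0 0 0 0;0 0 0 0 0 0 0;0 0 0 0 0 0 0;0 0 0 0 0 0 0"

```text
time: 25.23
position: [0.5629, -0.1258, 0.097]
tool_rot: [2.114, 2.323, 0.001]
ft_force: [0.3, -0.0, 0.3]
grip_width: 1.001
grip_force: 0.0
```

```bash
python3 - <<'E'
from h import *
s,M=st()
for c in ("scene","side"):
    im=ctrl.get_image(c); W=cloud(im); z=W[...,2];F=im["frame"].astype(int); r,g,b=F[...,0],F[...,1],F[...,2]
    d=np.hypot(W[...,0]-.564,W[...,1]+.142)
    p=W[(d<.045)&(z>.022)&(z<.031)];print("wide",c,len(p),circ(p[:,:2]))
    p=W[(d<.1)&(r>2*g)&(r>80)&(b<.6*r)&(abs(z-.018)<.005)]; print("pad",cv2.minAreaRect((p[:,:2]*1000).astype(np.float32)),len(p))
im=ctrl.get_image("wrist")
Mc=R.from_rotvec(im["orientation"]).as_matrix();f=im["fx"]
def proj(P):
    q=(P-np.array(im["position"]))@Mc; th=np.arctan2(np.hypot(q[:,0],q[:,1]),q[:,2]); ph=np.arctan2(q[:,1],q[:,0])
    return np.c_[im["cx"]+f*th*np.cos(ph),im["cy"]+f*th*np.sin(ph)]
a=np.linspace(0,6.28,60)
g=im["frame"][:,:,::-1].copy(); c=np.array([.564,-.1405])
for p in proj(np.c_[c[0]+.033*np.cos(a),c[1]+.033*np.sin(a),0*a+.034]): cv2.circle(g,tuple(int(round(k)) for k in p),0,(0,255,0),-1)
cc=proj(np.array([[*c,.034]]))[0].astype(int);x0=cc[0]-110;y0=min(250,cc[1]-75)
cv2.imwrite("pics/w8.png",cv2.resize(g[y0:y0+150,x0:x0+220],None,fx=3,fy=3))
E
```

```text
t 25.23 p [ 562.9 -125.8   97. ] yaw 5.4 tilt [0.03 0.01] w 87.1 gf 0.0 ft [ 0.26 -0.02  0.31]
wide scene 48 (array([ 0.56579643, -0.13986653]), np.float64(0.03214425825536962))
pad ((566.463623046875, -138.59840393066406), (60.5104866027832, 119.00934600830078), 3.8199472427368164) 351
wide side 107 (array([ 0.56248529, -0.1415676 ]), np.float64(0.030727394116535415))
pad ((561.670166015625, -141.12721252441406), (58.54616928100586, 119.77584075927734), 6.149681568145752) 474
```

View pics/w8.png

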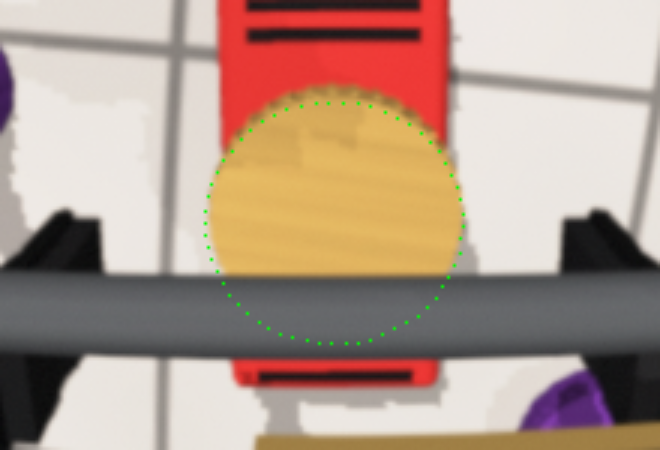

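The gold lid matches the prediction (crop centre (336,222)) and sits between the open fingers. Descending to grip it.

Call:
move_arm --increments "0.4 -5 0 0 0 0 0;0.4 -5 0 0 0 0 0;0.4 -4.7 0 0 0 0 0;0 0 -12 0 0 0 0;0 0 -18 0 0 0 0;0 0 -15 0 0 0 0;0 0 -10 0 0 0 0;0 0 0 0 0 0 0"

```text
time: 26.05
position: [0.5617, -0.1405, 0.0387]
tool_rot: [-2.113, -2.32, 0.005]
ft_force: [-1.2, 0.5, -0.7]
grip_width: 0.995
grip_force: 0.0
```

Call:
move_arm --increments "0 0 -10 0 0 0 0;0 0 -7 0 0 0 0;0 0 -4 0 0 0 0;0 0 0 0 0 0 0;0 0 0 0 0 0 10;0 0 0 0 0 0 20;0 0 0 0 0 0 28;0 0 0 0 0 0 36"

```text
time: 26.72
position: [0.5642, -0.1408, 0.0212]
tool_rot: [2.114, 2.323, 0.001]
ft_force: [-0.1, 0.1, 0.2]
grip_width: 0.887
grip_force: 0.0
```

```bash
python3 - <<'E'
from h import *
s,M=st()
E
```

```text
t 26.72 p [ 564.2 -140.8   21.2] yaw 5.38 tilt [ 0.06 -0.  ] w 77.2 gf 0.0 ft [-0.07  0.11  0.23]
```

Call:
move_arm --increments "0 0 0 0 0 0 42;0 0 0 0 0 0 48;0 0 0 0 0 0 54;0 0 0 0 0 0 60;0 0 0 0 0 0 66;0 0 0 0 0 0 72;0 0 0 0 0 0 78;0 0 0 0 0 0 80"

```text
time: 27.38
position: [0.564, -0.1408, 0.0208]
tool_rot: [2.115, 2.323, 0.0]
ft_force: [0.3, 1.1, -0.4]
grip_width: 0.759
grip_force: 8.0
```

Call:
move_arm --increments "0 0 0 0 0 0 80;0 0 0 0 0 0 80;0 0 0 0 0 0 80;0 0 2 0 0 0 80;0 0 4 0 0 0 80;0 0 8 0 0 0 80;0 0 12 0 0 0 80;0 0 10 0 0 0 80"

```text
time: 28.05
position: [0.5641, -0.141, 0.0582]
tool_rot: [2.115, 2.322, 0.001]
ft_force: [0.2, 0.6, 0.1]
grip_width: 0.754
grip_force: 8.0
```

```bash
python3 - <<'E'
from h import *
s,M=st()
im=ctrl.get_image("side");save(im,"side9.png",(250,130,490,330))
E
```

```text
t 28.05 p [ 564.1 -141.    58.2] yaw 5.36 tilt [ 0.04 -0.01] w 65.6 gf 8.0 ft [0.18 0.57 0.06]
```

View pics/side9.png

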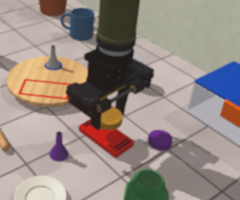

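The gold lid is held level (crop (110,118)). Lifting it and carrying it to the green jar.

Call:
move_arm --increments "0 0 14 0 0 0 80;0 0 20 0 0 0 80;0 0 24 0 0 0 80;0 0 20 0 0 0 80;-4 -10 10 0 0 0 80;-8 -20 0 0 0 0 80;-11 -26 0 0 0 0 80;-12 -28 0 0 0 0 80"

```text
time: 28.77
position: [0.5286, -0.2253, 0.145]
tool_rot: [2.112, 2.325, 0.001]
ft_force: [-0.0, -0.2, -0.0]
grip_width: 0.76
grip_force: 8.0
```

Call:
move_arm --increments "-12 -28 0 0 0 0 80;-12 -28 0 0 0 0 80;-11 -26 0 0 0 0 80;-8 -18 0 0 0 0 80;-4 -10 0 0 0 0 80;-1 -5 0 0 0 0 80;0 0 0 0 0 0 80;0 0 0 0 0 0 80"

```text
time: 29.43
position: [0.4816, -0.3386, 0.1445]
tool_rot: [-2.113, -2.324, -0.001]
ft_force: [0.5, 0.9, -0.9]
grip_width: 0.756
grip_force: 8.0
```

Call:
move_arm --increments "0 0 0 0 0 0 80;0 0 0 0 0 0 80;0 0 0 0 0 0 80;0 0 0 0 0 0 80;0 0 0 0 0 0 80;0 0 0 0 0 0 80;0 0 0 0 0 0 80;0 0 0 0 0 0 80"

```text
time: 30.1
position: [0.4809, -0.3398, 0.1447]
tool_rot: [2.115, 2.323, 0.0]
ft_force: [-0.1, -0.1, -0.0]
grip_width: 0.76
grip_force: 8.0
```

```bash
python3 - <<'E'
from h import *
s,M=st()
for c in ("scene","side"):
    im=ctrl.get_image(c); W=cloud(im); z=W[...,2];F=im["frame"].astype(int); r,g,b=F[...,0],F[...,1],F[...,2]
    d=np.hypot(W[...,0]-.481,W[...,1]+.34)
    for lo,hi in [(.01,.07),(.085,.108)]:
        p=W[(d<.05)&(z>lo)&(z<hi)&(g>r)]
        if len(p)>4: print("green",c,lo,len(p),np.round([*circ(p[:,:2])[0],circ(p[:,:2])[1]],4))
    t=s["position"]; d=np.hypot(W[...,0]-t[0],W[...,1]-t[1])
    p=W[(d<.05)&(z>t[2]-.006)&(z<t[2]+.016)&(r>1.3*b)]
    if len(p)>4: print("lid",c,len(p),p.min(0).round(3),p.max(0).round(3),circ(p[:,:2]))
E
```

```text
t 30.1 p [ 480.9 -339.8  144.7] yaw 5.37 tilt [ 0.01 -0.  ] w 66.1 gf 8.0 ft [-0.09 -0.11 -0.  ]
green scene 0.01 446 [ 0.4823 -0.3392  0.0365]
green scene 0.085 192 [ 0.4824 -0.3391  0.0246]
lid scene 84 [ 0.447 -0.36   0.143] [ 0.499 -0.304  0.16 ] (array([ 0.48089503, -0.3362809 ]), np.float64(0.03080496137253816))
green side 0.01 1123 [ 0.4787 -0.3421  0.036 ]
green side 0.085 441 [ 0.4785 -0.3421  0.0241]
lid side 565 [ 0.441 -0.372  0.141] [ 0.519 -0.337  0.161] (array([ 0.47836274, -0.34857634]), np.float64(0.02166445013739068))
```

Call:
move_arm --increments "0 -0.8 0 0 0 0 80;0 -0.8 -6 0 0 0 80;0 0 -10 0 0 0 80;0 0 -10 0 0 0 80;0 0 -6 0 0 0 80;0 0 -3 0 0 0 80;0 0 0 0 0 0 80;0 0 0 0 0 0 80"

```text
time: 30.87
position: [0.4807, -0.3414, 0.1094]
tool_rot: [-2.115, -2.323, 0.0]
ft_force: [0.6, 0.4, 0.6]
grip_width: 0.757
grip_force: 8.0
```

Call:
move_arm --increments "0 0 -2 0 0 0 80;0 0 -2 0 0 0 80;0 0 -2 0 0 0 80;0 0 -2 0 0 0 80;0 0 -2 0 0 0 80;0 0 -2 0 0 0 80;0 0 0 0 0 0 80;0 0 0 0 0 0 80"

```text
time: 31.53
position: [0.4808, -0.3414, 0.0975]
tool_rot: [-2.115, -2.323, 0.0]
ft_force: [0.2, -0.4, -0.1]
grip_width: 0.758
grip_force: 8.0
```

```bash
python3 - <<'E'
from h import *
s,M=st()
E
```

```text
t 31.53 p [ 480.8 -341.4   97.5] yaw 5.37 tilt [-0.01  0.  ] w 66.0 gf 8.0 ft [ 0.23 -0.36 -0.13]
```

Lower the last 2.4 mm, release slowly, and rise.

Call:
move_arm --increments "0 0 -1 0 0 0 80;0 0 -0.8 0 0 0 80;0 0 -0.5 0 0 0 80;0 0 0 0 0 0 80;0 0 0 0 0 0 80;0 0 0 0 0 0 80;0 0 0 0 0 0 80;0 0 0 0 0 0 80"

```text
time: 32.2
position: [0.4809, -0.3414, 0.0954]
tool_rot: [2.115, 2.323, 0.0]
ft_force: [-0.2, -0.3, -1.2]
grip_width: 0.757
grip_force: 8.0
```

Call:
move_arm --increments "0 0 0 0 0 0 70;0 0 0 0 0 0 65;0 0 0 0 0 0 62;0 0 0 0 0 0 59;0 0 0 0 0 0 55;0 0 0 0 0 0 48;0 0 0 0 0 0 38;0 0 0 0 0 0 25"

```text
time: 32.87
position: [0.4809, -0.3414, 0.0954]
tool_rot: [2.115, 2.323, 0.0]
ft_force: [1.0, -0.6, -0.5]
grip_width: 0.862
grip_force: 0.0
```

Call:
move_arm --increments "0 0 0 0 0 0 10;0 0 0 0 0 0 0;0 0 5 0 0 0 0;0 0 12 0 0 0 0;0 0 18 0 0 0 0;0 0 20 0 0 0 0;2 4 15 0 0 0 0;6 15 0 0 0 0 0"

```text
time: 33.53
position: [0.4892, -0.3268, 0.1704]
tool_rot: [2.115, 2.312, 0.001]
ft_force: [0.5, -0.1, 0.1]
grip_width: 1.002
grip_force: 0.0
```

Call:
move_arm --increments "10 24 0 0 0 0 0;12 28 0 0 0 0 0;12 28 0 0 0 0 0;12 28 0 0 0 0 0;12 28 -10 0 0 0 0;9 22 -20 0 0 0 0;5 14 -20 0 0 0 0;2 8 -15 0 0 0 0"

```text
time: 34.2
position: [0.5641, -0.139, 0.1002]
tool_rot: [-2.11, -2.327, -0.002]
ft_force: [0.1, 0.0, -0.6]
grip_width: 1.001
grip_force: 0.0
```

Call:
move_arm --increments "0 0 0 0 0 0 0;0 0 0 0 0 0 0;0 0 0 0 0 0 0;0 0 0 0 0 0 0;0 0 0 0 0 0 0;0 0 0 0 0 0 0;0 0 0 0 0 0 0;0 0 0 0 0 0 0"

```text
time: 34.87
position: [0.5629, -0.1427, 0.1007]
tool_rot: [2.115, 2.322, 0.001]
ft_force: [-0.4, -0.2, 0.5]
grip_width: 1.002
grip_force: 0.0
```

```bash
python3 - <<'E'
from h import *
s,M=st()
out=[]
for c in ("scene","side"):
    im=ctrl.get_image(c); W=cloud(im); z=W[...,2];F=im["frame"].astype(int); r,g,b=F[...,0],F[...,1],F[...,2]
    f=im["frame"][:,:,::-1]; out.append(f[160:280,130:310] if c=="scene" else f[230:350,300:480])
    d=np.hypot(W[...,0]-.481,W[...,1]+.34)
    p=W[(d<.05)&(z>.01)&(z<.07)&(g>r)]; print("green",c,circ(p[:,:2]))
    p=W[(d<.05)&(z>.1035)&(z<.115)]; A=np.c_[p[:,:2]-p[:,:2].mean(0),np.ones(len(p))]
    print("lid",len(p),cv2.minEnclosingCircle(p[:,:2].astype(np.float32)),p.mean(0),np.linalg.lstsq(A,p[:,2],rcond=None)[0])
    d=np.hypot(W[...,0]-.564,W[...,1]+.142)
    p=W[(d<.1)&(r>2*g)&(r>80)&(b<.6*r)&(abs(z-.018)<.005)]; print("pad",cv2.minAreaRect((p[:,:2]*1000).astype(np.float32)),len(p))
cv2.imwrite("pics/c10.png",cv2.resize(np.hstack(out),None,fx=2.2,fy=2.2))
E
```

```text
t 34.87 p [ 562.9 -142.7  100.7] yaw 5.35 tilt [ 0.03 -0.  ] w 87.1 gf 0.0 ft [-0.44 -0.25  0.52]
green scene (array([ 0.48093713, -0.33962976]), np.float64(0.03756083843005988))
lid 631 ((0.4806157946586609, -0.33897578716278076), 0.034029051661491394) [ 0.48231722 -0.3387204   0.10833144] [-0.00832913  0.00232883  0.10833144]
pad ((564.09130859375, -138.69476318359375), (62.74038314819336, 118.50065612792969), 5.29522180557251) 499
green side (array([ 0.48014087, -0.34121263]), np.float64(0.03745439002356217))
lid 967 ((0.479642778635025, -0.34122762084007263), 0.033932164311409) [ 0.47771833 -0.34196183  0.10719424] [0.00572579 0.00261112 0.10719424]
pad ((562.438720703125, -141.27239990234375), (60.512420654296875, 118.89242553710938), 5.3256330490112305) 948
```

View pics/c10.png

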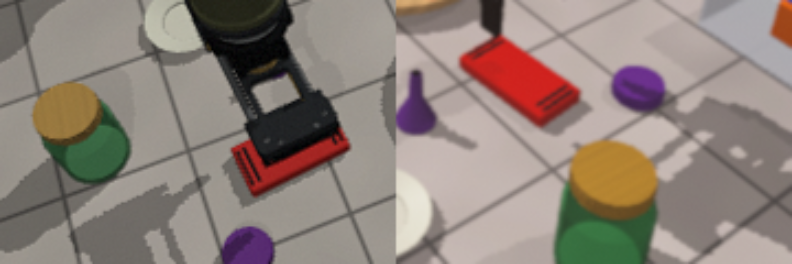

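The gold lid sits level on the green jar (crops (68,112) and (612,178)) with its top at 108 mm. Now the red pad.

Call:
move_arm --increments "0.2 1.4 0 0 0 0 0;0.2 1.3 -10 0 0 0 0;0 0 -20 0 0 0 0;0 0 -22 0 0 0 0;0 0 -18 0 0 0 0;0 0 -10 0 0 0 0;0 0 -5 0 0 0 0;0 0 0 0 0 0 0" --grip_force 20

```text
time: 35.63
position: [0.5624, -0.1395, 0.0141]
tool_rot: [-2.114, -2.322, 0.002]
ft_force: [0.0, 0.6, -0.7]
grip_width: 1.004
grip_force: 0.0
```

Call:
move_arm --increments "0 0 -4 0 0 0 0;0 0 -3 0 0 0 0;0 0 -3 0 0 0 0;0 0 -1.5 0 0 0 0;0 0 0 0 0 0 10;0 0 0 0 0 0 25;0 0 0 0 0 0 35;0 0 0 0 0 0 45"

```text
time: 36.3
position: [0.5635, -0.1397, 0.0041]
tool_rot: [2.115, 2.323, 0.0]
ft_force: [-1.1, -0.4, -0.0]
grip_width: 0.86
grip_force: 0.0
```

Call:
move_arm --increments "0 0 0 0 0 0 55;0 0 0 0 0 0 62;0 0 0 0 0 0 68;0 0 0 0 0 0 74;0 0 0 0 0 0 80;0 0 0 0 0 0 86;0 0 0 0 0 0 92;0 0 0 0 0 0 95"

```text
time: 36.97
position: [0.5634, -0.1397, 0.0039]
tool_rot: [2.115, 2.323, 0.0]
ft_force: [1.3, 0.4, -0.9]
grip_width: 0.715
grip_force: 20.0
```

```bash
python3 - <<'E'
from h import *
s,M=st()
E
```

```text
t 36.97 p [ 563.4 -139.7    3.9] yaw 5.38 tilt [ 0.02 -0.  ] w 62.2 gf 20.0 ft [ 1.27  0.41 -0.85]
```

Call:
move_arm --increments "0 0 3 0 0 0 100;0 0 8 0 0 0 100;0 0 16 0 0 0 100;0 0 22 0 0 0 100;0 0 24 0 0 0 100;0 0 24 0 0 0 100;0 0 16 0 0 0 100;0 0 7 0 0 0 100"

```text
time: 37.63
position: [0.5647, -0.1403, 0.1272]
tool_rot: [2.113, 2.32, 0.005]
ft_force: [0.8, 0.2, -0.2]
grip_width: 0.706
grip_force: 20.0
```

Call:
move_arm --increments "-1.4 10.5 0 0 0 2 100;-3 20 0 0 0 4 100;-4 30 0 0 0 5 100;-4 30 0 0 0 5.5 100;-4 30 0 0 0 5.5 100;-4 30 0 0 0 5.5 100;-4 30 0 0 0 5 100;-3 20 0 0 0 4 100"

```text
time: 38.3
position: [0.5329, 0.0668, 0.122]
tool_rot: [-1.26, -2.873, 0.001]
ft_force: [0.7, 1.1, -1.4]
grip_width: 0.711
grip_force: 20.0
```

Call:
move_arm --increments "-1 10 0 0 0 2.5 100;0 0 0 0 0 1.4 100;0 0 -10 0 0 0 100;0 0 -15 0 0 0 100;0 0 -15 0 0 0 100;0 0 -10 0 0 0 100;0 0 0 0 0 0 100;0 0 0 0 0 0 100"

```text
time: 38.97
position: [0.5344, 0.0693, 0.073]
tool_rot: [-1.185, -2.908, 0.003]
ft_force: [0.9, -0.0, -0.4]
grip_width: 0.709
grip_force: 20.0
```

Call:
move_arm --increments "0 0 0 0 0 0 100;0 0 0 0 0 0 100;0 0 0 0 0 0 100;0 0 0 0 0 0 100;0 0 0 0 0 0 100;0 0 0 0 0 0 100;0 0 0 0 0 0 100;0 0 0 0 0 0 100"

```text
time: 39.63
position: [0.5349, 0.0709, 0.0739]
tool_rot: [1.182, 2.91, 0.0]
ft_force: [-0.5, 1.0, -1.5]
grip_width: 0.713
grip_force: 20.0
```

```bash
python3 - <<'E'
from h import *
s,M=st()
for c in ("scene","side"):
    im=ctrl.get_image(c); W=cloud(im); z=W[...,2];F=im["frame"].astype(int); r,g,b=F[...,0],F[...,1],F[...,2]
    save(im,c+"11.png",(250,100,450,260) if c=="scene" else (210,100,410,260))
    d=np.hypot(W[...,0]-.535,W[...,1]-.071);t=s["position"][2]
    p=W[(d<.1)&(r>2*g)&(r>60)&(b<.6*r)&(z>t-.006)&(z<t+.018)]; print("pad",len(p),p.min(0),p.max(0),cv2.minAreaRect((p[:,:2]*1000).astype(np.float32)))
    mb=(np.hypot(W[...,0]-.617,W[...,1]-.155)<.05)&(b>1.5*r)&(b>60)&(abs(z-.028)<.006); p=W[mb]; print("blue",len(p),cv2.minEnclosingCircle(p[:,:2].astype(np.float32)) if len(p) else 0)
E
python3 -c "
import cv2,numpy as np
a=cv2.imread('pics/scene11.png');b=cv2.imread('pics/side11.png')
cv2.imwrite('pics/c11.png',cv2.resize(np.hstack([a,b]),None,fx=2,fy=2))"
```

```text
t 39.63 p [534.9  70.9  73.9] yaw 45.78 tilt [0.01 0.  ] w 62.0 gf 20.0 ft [-0.45  1.   -1.55]
pad 734 [0.49165392 0.00971003 0.07265733] [0.59645329 0.12756435 0.09172749] ((537.3543701171875, 73.92575073242188), (72.32968139648438, 119.75634002685547), 46.83056640625)
blue 83 ((0.6161596179008484, 0.15481847524642944), 0.025036605075001717)
pad 532 [0.47094517 0.00784898 0.07012886] [0.59007987 0.10703397 0.09127524] ((526.6556396484375, 62.78194046020508), (65.64019012451172, 122.3507308959961), 56.57653045654297)
blue 1 ((0.6386793851852417, 0.15198402106761932), 9.999999747378752e-05)
```

View pics/c11.png

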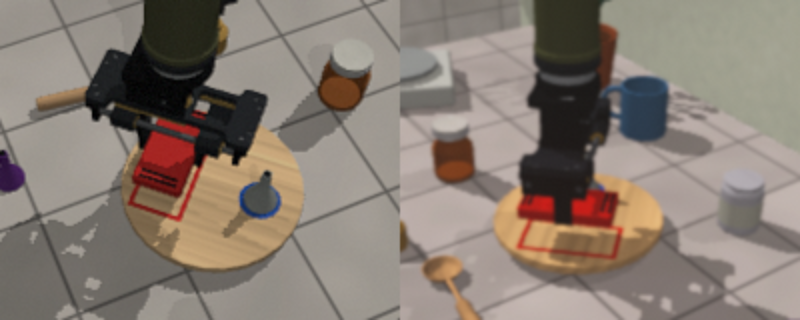

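The pad is held level and lined up above the frame, and the funnel is clear of the gripper at (260,195). Lowering.

Call:
move_arm --increments "0 0 -5 0 0 0 100;0 0 -8 0 0 0 100;0 0 -8 0 0 0 100;0 0 -7 0 0 0 100;0 0 -5 0 0 0 100;0 0 -4 0 0 0 100;0 0 -2 0 0 0 100;0 0 0 0 0 0 100"

```text
time: 40.4
position: [0.5345, 0.0707, 0.0343]
tool_rot: [-1.182, -2.91, 0.001]
ft_force: [0.2, -0.5, -1.3]
grip_width: 0.708
grip_force: 20.0
```

Call:
move_arm --increments "0 0 0 0 0 0 100;0 0 -0.7 0 0 0 100;0 0 -0.6 0 0 0 100;0 0 -0.5 0 0 0 100;0 0 0 0 0 0 100;0 0 0 0 0 0 100;0 0 0 0 0 0 100;0 0 0 0 0 0 100"

```text
time: 41.07
position: [0.5349, 0.0709, 0.0332]
tool_rot: [1.183, 2.91, 0.0]
ft_force: [-0.1, 1.2, -1.1]
grip_width: 0.712
grip_force: 20.0
```

```bash
python3 - <<'E'
from h import *
s,M=st()
E
```

```text
t 41.07 p [534.9  70.9  33.2] yaw 45.78 tilt [0.01 0.01] w 61.9 gf 20.0 ft [-0.1   1.21 -1.07]
```

Call:
move_arm --increments "0 0 -0.5 0 0 0 100;0 0 -0.5 0 0 0 100;0 0 -0.2 0 0 0 100;0 0 0 0 0 0 100;0 0 0 0 0 0 100;0 0 0 0 0 0 85;0 0 0 0 0 0 78;0 0 0 0 0 0 74" --grip_force 8

```text
time: 41.73
position: [0.5349, 0.0708, 0.0319]
tool_rot: [1.183, 2.91, 0.0]
ft_force: [-0.8, 0.0, 0.3]
grip_width: 0.712
grip_force: 7.1
```

Call:
move_arm --increments "0 0 0 0 0 0 72;0 0 0 0 0 0 69;0 0 0 0 0 0 66;0 0 0 0 0 0 62;0 0 0 0 0 0 55;0 0 0 0 0 0 45;0 0 0 0 0 0 35;0 0 0 0 0 0 25"

```text
time: 42.4
position: [0.5349, 0.0708, 0.0319]
tool_rot: [1.183, 2.91, 0.0]
ft_force: [0.4, -0.4, -0.3]
grip_width: 0.868
grip_force: 0.0
```

Call:
move_arm --increments "0 0 0 0 0 0 20;0 0 3 0 0 0 20;0 0 8 0 0 0 20;0 0 15 0 0 0 20;0 0 22 0 0 0 20;0 0 25 0 0 0 20;0 0 25 0 0 0 20;0 0 25 0 0 0 20"

```text
time: 43.07
position: [0.5349, 0.0706, 0.1568]
tool_rot: [1.183, 2.91, 0.001]
ft_force: [-0.6, 0.4, 0.1]
grip_width: 0.925
grip_force: 0.0
```

Call:
move_arm --increments "0 -20 10 0 0 0 20;0 -30 0 0 0 0 20;0 -30 0 0 0 0 20;0 -30 0 0 0 0 20;0 -30 0 0 0 0 20;0 -20 0 0 0 0 20;0 -10 0 0 0 0 20;0 0 0 0 0 0 20"

```text
time: 43.73
position: [0.5347, -0.102, 0.1656]
tool_rot: [1.189, 2.907, -0.001]
ft_force: [0.2, 0.4, 0.1]
grip_width: 0.923
grip_force: 0.0
```

Call:
move_arm --increments "0 0 0 0 0 0 20;0 0 0 0 0 0 20;0 0 0 0 0 0 20;0 0 0 0 0 0 20;0 0 0 0 0 0 20;0 0 0 0 0 0 20;0 0 0 0 0 0 20;0 0 0 0 0 0 20"

```text
time: 44.4
position: [0.5349, -0.099, 0.1649]
tool_rot: [1.182, 2.911, 0.0]
ft_force: [-0.3, 0.5, -0.2]
grip_width: 0.919
grip_force: 0.0
```

```bash
python3 - <<'E'
from h import *
s,M=st()
for c in ("scene","side"):
    im=ctrl.get_image(c); W=cloud(im); z=W[...,2];F=im["frame"].astype(int); r,g,b=F[...,0],F[...,1],F[...,2]
    if c=="scene": save(im,"scene12.png")
    d=np.hypot(W[...,0]-.535,W[...,1]-.071)
    red=(d<.1)&(r>2*g)&(r>60)&(b<.6*r)
    p=W[red&(abs(z-.046)<.005)]; print("pad",len(p),np.median(p[:,2]),cv2.minAreaRect((p[:,:2]*1000).astype(np.float32)))
    p=W[red&(abs(z-.028)<.005)]; print("frame",len(p),cv2.minAreaRect((p[:,:2]*1000).astype(np.float32)) if len(p)>3 else 0)
    mb=(np.hypot(W[...,0]-.617,W[...,1]-.155)<.05)
    p=W[mb&(b>1.5*r)&(b>60)&(abs(z-.028)<.006)]; print("blue",len(p),cv2.minEnclosingCircle(p[:,:2].astype(np.float32)))
    p=W[mb&(z>.058)&(z<.088)];print("funnel",circ(p[:,:2])[0],np.nanmax(z[mb]))
    for n,x,y,lo,hi in (("amber",.501,.34,.0845,.095),("green",.481,-.34,.104,.115)):
        p=W[(np.hypot(W[...,0]-x,W[...,1]-y)<.05)&(z>lo)&(z<hi)]; print(n,cv2.minEnclosingCircle(p[:,:2].astype(np.float32)),np.median(p[:,2]))
E
```

```text
t 44.4 p [534.9 -99.  164.9] yaw 45.79 tilt [0. 0.] w 80.0 gf 0.0 ft [-0.32  0.55 -0.21]
pad 967 0.04658676997908473 ((534.0285034179688, 71.71034240722656), (62.300106048583984, 122.08786010742188), 45.83815383911133)
frame 149 ((535.403076171875, 70.05670928955078), (69.2793960571289, 127.53032684326172), 45.8929557800293)
blue 82 ((0.616143524646759, 0.15483564138412476), 0.02585921622812748)
funnel [0.61725303 0.15564307] 0.09452354591404177
amber ((0.5009375214576721, 0.3408016860485077), 0.02780728042125702) 0.08902038863882183
green ((0.48106706142425537, -0.3389071524143219), 0.03416921943426132) 0.1083552183695029
pad 648 0.04446756621820075 ((532.544921875, 68.96117401123047), (63.2724723815918, 118.8616714477539), 46.214115142822266)
frame 136 ((526.816162109375, 44.43768310546875), (60.71884536743164, 137.94985961914062), 72.13676452636719)
blue 8 ((0.6314587593078613, 0.14403848350048065), 0.011742930859327316)
funnel [0.61479708 0.152833  ] 0.09104015900162832
amber ((0.5001730918884277, 0.3368089497089386), 0.02803146466612816) 0.08611752560807251
green ((0.47948676347732544, -0.34013766050338745), 0.034060560166835785) 0.10724724098705773
```

View pics/scene12.png

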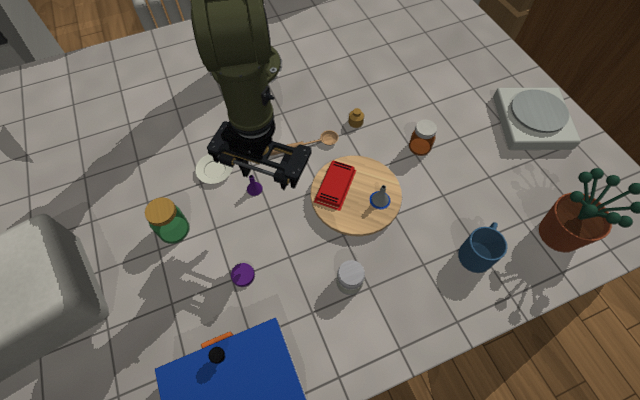

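The picture shows every piece in place: pad in the frame (336,185), funnel on the blue spot (380,197), and lids on the jars (425,130) and (161,212). The measurements agree and the arm is clear, so I'm handing it in.

```bash
python3 -c "
from bench import ctrl
print(ctrl.close_job())"
```

```text
the job is handed in; nothing more can be done
None
```

The job is handed in at about 44 s of the 131 s allowed, with no verdict shown; by my last camera measurements the funnel, both lids and the red gripper are within tolerance, the turntable did not turn and the jars are where they stood.

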